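# Open the two-dial lock box

### The arm

A 7-joint arm with a two-finger parallel gripper is mounted at the origin on a cart in front of the work surface, level with it; the furniture and walls round the work are solid. World frame = base frame: x ahead of the robot, y to its left, z up, the work surface at z = 0. Lengths are in mm, angles in degrees, forces in N, time in s.
With the tool pointing down it reaches from about 400 to 875 mm from the base axis. Payload 6.5 kg.
Tool frame: the origin (TCP) lies at the very end of the fingers, on their centre line; the grasp point (between the pads) lies grip_point_offset behind it (grip_point_offset is the distance from the TCP to the grasp point, in mm); z points along the fingers, y is the line along which they close (so a half turn about z gives the same grasp; the last joint's range is limited). The gripper opens to 88 mm and grips with 3 to 60 N. Pads are 18 mm wide; open, the fingers measure 123 mm over their backs; the gripper's body (75 mm by 187 mm) begins 45 mm behind the grasp point.
Start: joints at [-80.569, 30.733, -0.252, 88.115, 0.149, 61.152, -4.079], TCP at [148.688, 632.757, 202.316] pointing down, gripper open.
Joint ranges: [-154.64, 154.64], [-21.42, 123.67], [-72.66, 72.17], [13.99, 137.28], [-74.86, 254.86], [10.95, 109.41], [-158.01, 158.01]. Speed limits (degrees/s): [136.94, 136.94, 180, 180, 180, 180, 180].

### API

Orientations are given as [roll, pitch, yaw] about the fixed x, y, z axes, in that order (R = Rz(yaw) Ry(pitch) Rx(roll)).
In Python, from cell import * gives the robot as it stands. The module is installed in compiled form; this text tells all that it offers.
- The arm moves only by the tool apply_moves, never from a script. Its argument "moves" is a list of rows, each an object with "hand": the opening in per cent of the stroke, from 0 (shut) to 100 (fully open); "travel": the shift along the tool's x, y, z in units of 4 cm (1.0 is 4 cm), a list of three; "roll": the turn about the tool's z in units of 2 pi rad (1.0 is 2 pi rad). In form: [{"hand": hand, "travel": [dx, dy, dz], "roll": roll}, ...]. A call has 1 to 12 rows; each row shifts and turns the commanded pose from where the row before left it, along the tool's axes as they then stand; what a row does not reach is not made up. A row lasts 1/10 s, in which the tool goes at most 50 mm and 8.59 degrees, less where a joint would pass 70% of its speed; a pose out of reach is approached as far as the arm can. A call with a number of a shift or a turn outside -1 to 1 is refused whole. A call with a gripper value outside its range is refused whole. The fingers move at their own pace and stop on an object; "newtons" is the grip in N (left out, the last holds). Time passes only in rows, so rows that do not move let the fingers close. It gives the time, the measured TCP pose, the force, the opening and the grip force at its end, in the units of the state.
- read_state(): the state, without advancing time (a new reading comes with each control period).
- camera(name): name is "scene" or "side" or "wrist"; returns the picture (480x640x3 uint8, red, green, blue); there is no depth.
- calibration(name): a dict with "fx", "fy", "cx", "cy" (pixels), "k1" (the pictures are not rectified: a ray, as slopes to the right and down, at radius r is drawn at 1 + k1 r^2 times it, then the intrinsics apply), "extrinsics" (4x4, takes a point from camera to world coordinates); the wrist camera has in their place "tool_from_camera" (4x4, takes a point from camera to tool coordinates, whose origin is the TCP and whose axes are the flange's). Camera axes: x right, y down, z forward; pixel columns grow to the right and rows downward; lengths in mm; the calibration is good to about 2 mm. A picture is of the moment at which its call begins: read the wrist's pose just before it. calibration takes no time and is no camera call.
- job_done(): hands the job in; it is judged then, once.
Trained networks look in the newest picture that a camera, given by its name, has taken for a name from the list of things; names that differ only in an ending like _2 or _b are one class to them, and where a whole thing is asked for, a point or a joint stands for the part that bears it (a point fixed in the world has none). Each returns a list of dicts, best first, with "score" (0 to 1); they miss things now and then, are a little off and sometimes report something else, mostly with a low value. They report only what shows in the picture. A call takes as long as a camera call.
- look_for(camera, target): "centre" ([column, row] in pixels, amid what is visible of it).
- trace(camera, target): "region" (480x640 bool, what is visible of it) and "centre" ([column, row] in pixels, amid what is visible of it).
The state is a dict: "time_s": time; "joints": joint angles; "qvel": joint speeds; "tau": joint torques, N m; "tcp_pos": TCP position; "ee_rot": TCP orientation; "wrist_force": force on the tool from outside, world axes, zero at the start; "wrist_torque": the same for the moment, N m; "grip_width": finger opening in mm; "grasp_force": force on a finger pad.
Only numpy, scipy, OpenCV 4.12 (cv2) and the standard library are available. Lean on these libraries where they do the work, as an engineer would, in place of code of your own. Each camera call takes 0.05 s, during which the arm holds its last target. There are 200 camera calls.

### The job

Open the locked tool box on the bench: turn its left dial clockwise to 3 and its right dial anticlockwise to 7, then lift the lid by its bar until it stands well open, about 45 degrees, and let go. The lock is worn, so each latch drops a little before or after the exact number: feel for it, and stop as soon as the dial stops, gently, without forcing a dial or prying the lid while a latch still holds it. Leave the other things where they are.

Things in the scene. Friction and masses are not known exactly. Their poses are not given: they have to be found in the camera images.
- lock_box: Grey sheet-steel lock box, fixed to the bench, 170 mm deep (its x), 200 mm wide (its y). Origin: centre of its underside, at bench height; its front (-x) faces roughly the robot. Front part, x -85 to -9 mm: lock deck, a flat plate 62 mm above the bench, carrying the two dials. Rear part, x -7 to 85 mm: a tool well under the hinged lid. Offsets below are in this frame.
- dial_left: Left dial (seen from the robot): dark steel knurled round knob, 36 mm across, 1.5 to 27.5 mm above the deck plate, vertical axis at box x -45, y +50 mm; origin on the axis at deck height, 62 mm above the bench. A white ridge on top, from the centre to the rim along its own +x, is the pointer. Below the deck it carries a cam wheel with one straight-sided gate (slot).
- ring_left (a point): Centre of the left dial's number ring, flat on the deck, 63 mm across: numbers 0 to 9, 36 degrees apart, clockwise from above, 0 on the far side (box +x). Code number 3; the dial starts between 0 and 2: turn clockwise (value grows). The worn gate truly lies anywhere within 0.30 rad before or after the exact mark, different each time.
- dial_left_turn (a joint): Angle of the left dial, rad: 0 with the pointer at 0, grows clockwise from above, 0.628 per number (3 is 1.885); end stops at -0.1 and 6.4. It drags with 0.05 to 0.1 N m and stays where left. Once the latch has dropped it has about 0.25 rad of play in all, then stops dead at the gate's wall: 0.2 N m above the drag means stopped; at 0.4 N m the latch is damaged.
- latch_left: Left latch: steel tongue, 24 mm wide, 5 mm thick, out of a slot in the deck's rear edge over the lid's front edge, at box y +50 mm, 53 mm above the bench. Origin at box x = 0 to -1 mm while locked (tongue 7 mm over the lid); when the gate comes round, its 3 N spring drops it at once towards the dial, to box x = -10.5 mm, clear of the lid.
- dial_right: Right dial (seen from the robot): dark steel knurled round knob, 36 mm across, 1.5 to 27.5 mm above the deck plate, vertical axis at box x -45, y -50 mm; origin on the axis at deck height, 62 mm above the bench. A white ridge on top, from the centre to the rim along its own +x, is the pointer. Below the deck it carries a cam wheel with one straight-sided gate (slot).
- ring_right (a point): Centre of the right dial's number ring, flat on the deck, 63 mm across: numbers 0 to 9, 36 degrees apart, clockwise from above, 0 on the far side (box +x). Code number 7; the dial starts between 8 and 10 (0 again): turn anticlockwise (value falls). The worn gate truly lies anywhere within 0.30 rad before or after the exact mark, different each time.
- dial_right_turn (a joint): Angle of the right dial, rad: 0 with the pointer at 0, grows clockwise from above, 0.628 per number (7 is 4.398); end stops at -0.1 and 6.4. It drags with 0.05 to 0.1 N m and stays where left. Once the latch has dropped it has about 0.25 rad of play in all, then stops dead at the gate's wall: 0.2 N m above the drag means stopped; at 0.4 N m the latch is damaged.
- latch_right: Right latch: steel tongue, 24 mm wide, 5 mm thick, out of a slot in the deck's rear edge over the lid's front edge, at box y -50 mm, 53 mm above the bench. Origin at box x = 0 to -1 mm while locked (tongue 7 mm over the lid); when the gate comes round, its 3 N spring drops it at once towards the dial, to box x = -10.5 mm, clear of the lid.
- lid: Lid: flat grey plate 91x198x5 mm, top 48 mm above the bench when shut; origin on the hinge line, at box x +85, y 0 mm, 43.5 mm above the bench; while a latch holds it, it must not be pulled.
- lid_hinge (a joint): Lid angle, rad: 0 shut, grows as the front edge is lifted, stop at 1.3. Hinge line along the box's y at x = +85 mm, 43.5 mm above the bench. A stiff friction hinge (about 0.2 N m): the lid stays where it is left; lifting it by the bar takes 4 to 8 N.
- lid_bar (a point): Middle of the lid's pull bar: round steel bar 10 mm thick, 60 mm of it free between its posts, along the box's y; centre 52 mm in front of the hinge line, 74 mm above the bench and 26 mm above the lid when shut. It can be pinched across from above and turns between the fingers as the lid swings.
- beaker: Bystander, to be left where it is: clear glass beaker, 52 mm across, 67 mm tall; origin at the centre of its underside.
- stage_plate: Bystander, to be left where it is: round off-white microscope stage plate lying flat, 60 mm across, 9 mm tall; origin at the centre of its underside.
- vial: Bystander, to be left where it is: specimen vial with a white cap, 27 mm across, 56 mm tall; origin at the centre of its underside.
- eraser: Bystander, to be left where it is: eraser, 19x42x12 mm; origin at the centre of its underside.
- dropper: Bystander, to be left where it is: brown dropper bottle, 33 mm across, 96 mm tall; origin at the centre of its underside.
- cork_block: Bystander, to be left where it is: cork block, 45x60x22 mm; origin at the centre of its underside.

How it is judged (in metres and radians):
On the way:
1. both latches have dropped into their gates while the lid is still shut (x of each of latch_left, latch_right in the frame of lock_box below -0.0085 m and value of joint lid_hinge below 0.1 rad), for 0.2 s.
At the end, for the whole second after the job is handed in: The lid stands open by more than 0.55 rad (32 degrees) and at rest, and both latches are drawn back in their gates (latch origin beyond 8.5 mm in front of the box's origin line, box x < -0.0085) (x of each of latch_left, latch_right in the frame of lock_box below -0.0085 m and value of joint lid_hinge above 0.55 rad and velocity of joint lid_hinge between -0.1 and 0.1 rad/s); the robot touches nothing.
It fails at once if the left dial is forced on against its latch (over 20 N between latch and cam wheel) (contact force between latch_left and dial_left above 20 N).
It fails at once if the right dial is forced on against its latch (over 20 N between latch and cam wheel) (contact force between latch_right and dial_right above 20 N).
It fails at once if the lid is pried against the left latch (over 10 N) (contact force between latch_left and lid above 10 N).
It fails at once if the lid is pried against the right latch (over 10 N) (contact force between latch_right and lid above 10 N).
It fails at once if a bystander (beaker, stage plate, vial, eraser, dropper bottle or cork block) is moved more than 30 mm (distance of any of beaker, stage_plate, vial, eraser, dropper, cork_block from where it was at the start of the episode above 0.03 m).
It also fails if it takes over 58 s, if anything falls off the work surface, if the arm or the gripper's body presses on something with over 40 N, if the wrist force passes 120 N, or if a joint passes its speed limit or range.

## Working session

There is one attempt and no reset: what is moved stays moved. The work goes in short steps, Python scripts to look and compute and a tool call to move; the robot and the scene stay as the last step left them, time stands still between calls to the robot, and variables do not carry over. Pictures are saved under pics/ and viewed, at most 10 in all, crops included, and the job is handed in when it is done.

Besides the shell and the picture viewer there is one more tool, called after "Request:" as name([rows], argument=value, ...), one row to a line, values as JSON. apply_moves: Moves the arm, as the interface text tells. Its arguments: {"type":"object","properties":{"moves":{"type":"array"},"newtons":{"type":"number"}},"required":["moves"]}

```bash
mkdir -p pics; cat > h.py <<'E'
from cell import *
import numpy as np, cv2
from scipy.spatial.transform import Rotation as Ro
def T(cam,st=None):
    c=calibration(cam)
    if cam!='wrist': return c,np.array(c['extrinsics'])
    st=st or read_state(); M=np.eye(4); M[:3,:3]=Ro.from_euler('xyz',st['ee_rot'],degrees=True).as_matrix(); M[:3,3]=st['tcp_pos']
    return c,M@np.array(c['tool_from_camera'])
def unproj(cam,px,z,st=None):
    c,M=T(cam,st); d=np.array([(px[0]-c['cx'])/c['fx'],(px[1]-c['cy'])/c['fy']]); u=d.copy()
    for _ in range(20): u=d/(1+c['k1']*(u@u))
    r=M[:3,:3]@np.array([*u,1]); o=M[:3,3]; return o+r*(z-o[2])/r[2]
def proj(cam,p,st=None):
    c,M=T(cam,st); q=np.linalg.inv(M)@np.array([*p,1]); u=q[:2]/q[2]; u=u*(1+c['k1']*(u@u))
    return np.array([c['fx']*u[0]+c['cx'],c['fy']*u[1]+c['cy']])
def snap(cam,name):
    im=camera(cam); cv2.imwrite(f'pics/{name}.png',im[:,:,::-1]); return im
E
python3 - <<'E'
from h import *
print(read_state())
snap('scene','s0'); 
for t,z in [('dial_left',89.5),('dial_right',89.5),('ring_left',62),('ring_right',62),('lid_bar',74),('lock_box',62),('latch_left',53),('latch_right',53),('beaker',33),('stage_plate',5),('vial',28),('eraser',6),('dropper',48),('cork_block',11)]:
    for r in look_for('scene',t)[:2]: print(t,round(r['score'],2),np.round(r['centre']),np.round(unproj('scene',r['centre'],z)))
c=calibration('wrist');print(c)
E
```

```text
{'time_s': 0.0, 'joints': array([-80.57042225,  30.77599778,  -0.25439038,  88.16916195,
         0.14991058,  61.15369132,  -4.08010051]), 'qvel': array([-0.05641392, -0.03881423, -0.08289215,  0.01484795, -0.08409538,
       -0.00860015, -0.08057149]), 'tau': array([ 8.34543644e-04, -5.70997703e+01,  9.90612879e-01, -2.51590240e+01,
       -5.63545281e-02,  1.81549473e-02,  1.84155379e-04]), 'tcp_pos': array([148.54837396, 632.10557433, 201.46655034]), 'ee_rot': array([-1.79901801e+02,  8.02501134e-03,  1.66781446e+02]), 'wrist_force': array([-0.0987515 , -0.31272769,  0.19192195]), 'wrist_torque': array([ 0.00390629, -0.00770576, -0.00931881]), 'grasp_force': 0.0, 'grip_width': 87.63480283849533}
dial_left 0.71 [347. 272.] [450. 371.  90.]
dial_left 0.34 [321. 291.] [463. 423.  90.]
dial_right 0.9 [306. 230.] [550. 328.  90.]
ring_left 0.62 [304. 286.] [502. 408.  62.]
ring_right 0.85 [304. 286.] [501. 410.  62.]
ring_right 0.68 [283. 292.] [522. 437.  62.]
lid_bar 0.69 [286. 292.] [513. 441.  74.]
lock_box 0.58 [305. 288.] [498. 412.  62.]
lock_box 0.46 [346. 272.] [461. 351.  62
[... 312 characters left out ...]
0.35 [307. 286.] [523. 370.   6.]
dropper 0.72 [253. 347.] [509. 532.  48.]
dropper 0.46 [286. 254.] [569. 359.  48.]
cork_block 0.88 [214. 309.] [620. 491.  11.]
cork_block 0.45 [289. 293.] [538. 400.  11.]
{'fx': 332.16781630125377, 'fy': 332.16781630125377, 'cx': 317.3994498444871, 'cy': 237.11455185190994, 'k1': -0.0207453987000111, 'tool_from_camera': array([[ 9.63060769e-04, -9.62327123e-01, -2.71892592e-01,
         7.09394528e+01],
       [ 9.99999241e-01,  1.13586354e-03, -4.78175070e-04,
        -5.86476482e-01],
       [ 7.68993722e-04, -2.71891925e-01,  9.62327486e-01,
        -1.82282536e+02],
       [ 0.00000000e+00,  0.00000000e+00,  0.00000000e+00,
         1.00000000e+00]])}
```

View pics/s0.png

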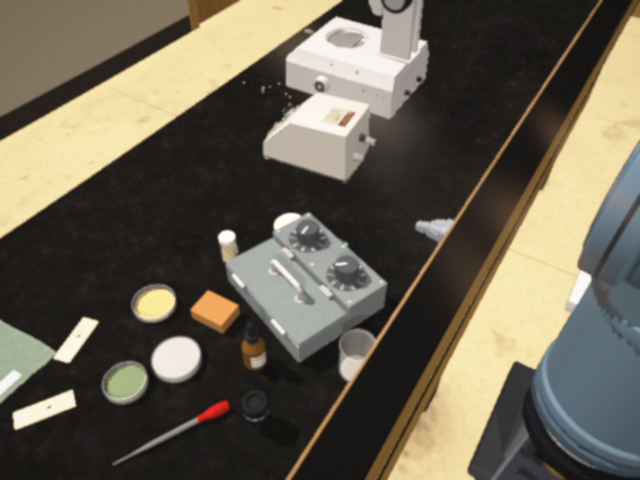

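The box shows at the centre of the picture (about 305,285), with the dials at (308,231) and (347,270) and the bar near (290,280). The beaker is close to its near left corner at (356,352), and the dropper is behind the lid. I'll move the wrist camera above it.

Request:
apply_moves([
  {"hand":100,"travel":[-0.95,-0.37,-0.15],"roll":0},
  {"hand":100,"travel":[-0.95,-0.37,-0.15],"roll":0},
  {"hand":100,"travel":[-0.95,-0.37,-0.15],"roll":0},
  {"hand":100,"travel":[-0.95,-0.37,-0.15],"roll":0},
  {"hand":100,"travel":[-0.95,-0.37,-0.15],"roll":0},
  {"hand":100,"travel":[-0.95,-0.37,-0.15],"roll":0},
  {"hand":100,"travel":[-0.95,-0.37,-0.15],"roll":0},
  {"hand":100,"travel":[-0.95,-0.37,-0.15],"roll":0},
  {"hand":100,"travel":[-0.95,-0.37,-0.15],"roll":0},
  {"hand":100,"travel":[-0.95,-0.37,-0.15],"roll":0},
  {"hand":100,"travel":[0,0,0],"roll":0},
  {"hand":100,"travel":[0,0,0],"roll":0},
])

```text
time_s: 1.95
tcp_pos: [485.4, 401.2, 262.4]
ee_rot: [180.0, 0.0, 166.7]
wrist_force: [-0.0, 0.1, -0.3]
grip_width: 88.0
grasp_force: 0.0
```

```bash
python3 - <<'E'
from h import *
st=read_state();print(st['time_s'],st['tcp_pos'],st['ee_rot'],st['joints'])
snap('wrist','w0')
for t,z in [('dial_left',89.5),('dial_right',89.5),('ring_left',62),('ring_right',62),('lid_bar',79),('lock_box',62),('latch_left',55),('latch_right',55),('beaker',33),('dropper',48)]:
    for r in look_for('wrist',t)[:2]: print(t,round(r['score'],2),np.round(r['centre']),np.round(unproj('wrist',r['centre'],z,st),1))
try: print(grip_point_offset)
except Exception as e: print(e)
E
```

```text
1.95 [485.40204802 401.16617353 262.36553972] [1.79986661e+02 3.77766635e-04 1.66654537e+02] [-47.86820267  25.63811112   5.93012254  87.92741241  -2.80043353
  66.56792746  35.25004485]
dial_left 0.71 [274. 193.] [455.8 359.9  89.5]
dial_right 0.67 [261. 277.] [545.7 319.9  89.5]
ring_left 0.64 [305. 227.] [506.2 380.7  62. ]
ring_right 0.93 [308. 226.] [505.1 384.5  62. ]
lid_bar 0.76 [341. 232.] [516.8 420.2  79. ]
lock_box 0.91 [308. 231.] [511.9 383.   62. ]
latch_left 0.7 [309. 193.] [469.  393.9  55. ]
latch_left 0.64 [308. 227.] [508.3 382.7  55. ]
latch_right 0.67 [302. 278.] [570.7 359.8  55. ]
latch_right 0.17 [249. 315.] [606.3 280.   55. ]
beaker 0.65 [346.  97.] [373.6 460.9  33. ]
dropper 0.87 [420. 200.] [508.7 521.6  48. ]
dropper 0.57 [338. 231.] [523.  417.9  48. ]
18.700000000000003
```

View pics/w0.png

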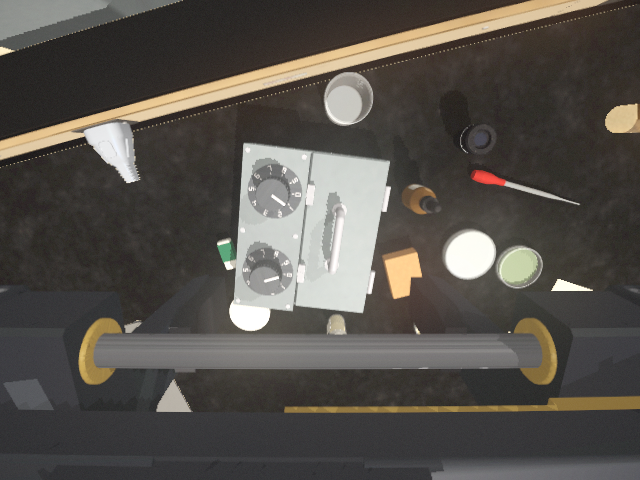

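The view is clear: left dial at (275,191), pointing to about 0.9, and right dial at (264,273), pointing to about 9.4. The bar runs from (341,208) to (334,270). I'll refine the pose with a silhouette fit.

```bash
cat > fit.py <<'E'
from h import *
from scipy.optimize import least_squares
def box(p,q):
    c,s=np.cos(p[2]),np.sin(p[2]); return np.array([p[0]+c*q[0]-s*q[1],p[1]+s*q[0]+c*q[1],q[2]])
def hullc(cam,pts,st):
    px=np.array([proj(cam,q,st) for q in pts],np.float32); h=cv2.convexHull(px.reshape(-1,1,2)); m=cv2.moments(h); return np.array([m['m10'],m['m01']])/m['m00']
a=np.linspace(0,2*np.pi,40)
def knob(p,y): return [box(p,(-45+18*np.cos(t),y+18*np.sin(t),z)) for t in a for z in (63.5,89.5)]
E
python3 - <<'E'
from fit import *
st=read_state(); im=snap('wrist','w1'); obs={}
for t in ['dial_left','dial_right','lid_bar','lock_box']:
    r=trace('wrist',t)[0]; m=r['region']; ys,xs=np.nonzero(m); print(t,round(r['score'],2),m.sum(),xs.min(),xs.max(),ys.min(),ys.max(),np.round([xs.mean(),ys.mean()],1)); obs[t]=np.array([xs.mean(),ys.mean()])
def f(p): return np.r_[hullc('wrist',knob(p,50),st)-obs['dial_left'],hullc('wrist',knob(p,-50),st)-obs['dial_right'],]
s=least_squares(f,[505,385,np.radians(66)]); p=s.x; print(p[:2],np.degrees(p[2]),s.fun)
np.save('p.npy',p)
print('dials',box(p,(-45,50,62)),box(p,(-45,-50,62)),'bar',box(p,(33,0,74)))
v=im.copy()
for q in [(-85,100,62),(-85,-100,62),(-9,-100,62),(-9,100,62),(33,30,79),(33,-30,79),(-45,50,89.5),(-45,-50,89.5),(85,100,48),(85,-100,48)]:
    c=proj('wrist',box(p,q),st); cv2.circle(v,tuple(int(x) for x in np.round(c)),1,(255,0,0),-1)
cv2.imwrite('pics/w1c.png',cv2.resize(v[120:330,200:440],None,fx=2.8,fy=2.8,interpolation=2)[:,:,::-1])
E
```

```text
dial_left 0.64 980 255 289 178 211 [272.1 194.5]
dial_right 0.64 983 248 281 260 296 [264.6 278. ]
lid_bar 0.84 11015 295 388 153 313 [340.3 232.2]
lock_box 0.88 22203 233 388 144 313 [306.8 228.6]Traceback (most recent call last):
  File "<stdin>", line 6, in <module>
    return func(*args, **kwargs)
    result = trf(vector_fun.fun, vector_fun.jac, x0, f0, J0, lb, ub, ftol, xtol,
                 gtol, max_nfev, x_scale, loss_function, tr_solver,
                 tr_options.copy(), verbose, callback=callback_wrapped)
    return trf_no_bounds(
        fun, jac, x0, f0, J0, ftol, xtol, gtol, max_nfev, x_scale,
        loss_function, tr_solver, tr_options, verbose, callback=callback)
    J = jac(x)
    self._update_jac()
    ~~~~~~~~~~~~~~~~^^
    self.J = self.jac_wrapped(xp_copy(self.x), f0=self.f)
             ~~~~~~~~~~~~~~~~^^^^^^^^^^^^^^^^^^^^^^^^^^^^
    J, dct = approx_derivative(
             ~~~~~~~~~~~~~~~~~^
        self.fun,
        ^^^^^^^^^
    ...<2 lines>...
        **self.finite_diff_options,
        ^^^^^^^^^^^^^^^^^^^^^^^^^^^
    )
    ^
    J, _nfev = _dense_differ
[... 444 characters left out ...]
^^^^^^^^^^^^^^^^^^^^^^^
    return np.atleast_1d(self.fun(x))
                         ~~~~~~~~^^^
    return self.f(x, *self.args, **self.kwargs)
           ~~~~~~^^^^^^^^^^^^^^^^^^^^^^^^^^^^^^
  File "<stdin>", line 5, in f
  File "fit.py", line 6, in hullc
    px=np.array([proj(cam,q,st) for q in pts],np.float32); h=cv2.convexHull(px.reshape(-1,1,2)); m=cv2.moments(h); return np.array([m['m10'],m['m01']])/m['m00']
                 ~~~~^^^^^^^^^^
  File "h.py", line 14, in proj
    c,M=T(cam,st); q=np.linalg.inv(M)@np.array([*p,1]); u=q[:2]/q[2]; u=u*(1+c['k1']*(u@u))
        ~^^^^^^^^
  File "h.py", line 5, in T
    c=calibration(cam)
ValueError: time passes only in moves, steps and waits
```

```bash
sed -i 's/^def T(cam/_c={}\ndef calib(n):\n    if n not in _c: _c[n]=calibration(n)\n    return _c[n]\ndef T(cam/; s/c=calibration(cam)/c=calib(cam)/' h.py
python3 - <<'E'
from fit import *
st=read_state(); im=cv2.imread('pics/w1.png')
dL=np.array([272.1,194.5]);dR=np.array([264.6,278.])
def f(p): return np.r_[hullc('wrist',knob(p,50),st)-dL,hullc('wrist',knob(p,-50),st)-dR]
s=least_squares(f,[505,385,np.radians(66)],diff_step=1e-3); p=s.x; print(p[:2],np.degrees(p[2]),s.fun)
np.save('p.npy',p)
print('dials',box(p,(-45,50,62)),box(p,(-45,-50,62)),'bar',box(p,(33,0,74)))
v=im.copy()
for q in [(-85,100,62),(-85,-100,62),(-9,-100,62),(-9,100,62),(33,30,79),(33,-30,79),(-45,50,89.5),(-45,-50,89.5),(85,100,48),(85,-100,48)]:
    c=proj('wrist',box(p,q),st); cv2.circle(v,tuple(int(x) for x in np.round(c)),1,(0,0,255),-1)
cv2.imwrite('pics/w1c.png',cv2.resize(v[120:330,200:440],None,fx=2.8,fy=2.8,interpolation=2))
E
```

```text
[519.96634242 380.74569041] 69.46317503641119 [-0.03100525  0.23402494  0.03289935 -0.27102407]
dials [457.35757727 356.14604558  62.        ] [551.00226843 321.06511319  62.        ] bar [531.54305011 411.64843849  74.        ]
```

View pics/w1c.png

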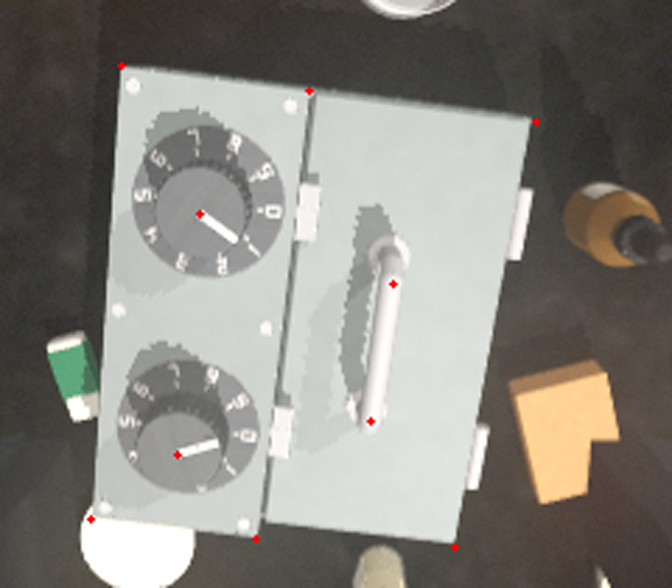

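The reprojected points match the picture: dial tops, bar and all box corners. The left pointer reads about 0.5 rad, the right about 5.85 rad. Now for the left dial.

Request:
apply_moves([
  {"hand":65,"travel":[0.21,-0.63,0],"roll":0},
  {"hand":65,"travel":[0.21,-0.63,0],"roll":0},
  {"hand":65,"travel":[0,0,0.9],"roll":0},
  {"hand":65,"travel":[0,0,0.9],"roll":0},
  {"hand":65,"travel":[0,0,0.9],"roll":0},
  {"hand":65,"travel":[0,0,0.7],"roll":0},
  {"hand":65,"travel":[0,0,0.3],"roll":0},
  {"hand":65,"travel":[0,0,0],"roll":0},
  {"hand":65,"travel":[0,0,0],"roll":0},
], newtons=8)

```text
time_s: 3.65
tcp_pos: [457.7, 357.1, 115.5]
ee_rot: [179.9, 0.1, 166.8]
wrist_force: [-0.2, 0.2, -0.1]
grip_width: 57.4
grasp_force: 0.0
```

```bash
python3 - <<'E'
from fit import *
st=read_state();print(st['time_s'],st['tcp_pos'],st['joints'][6],st['wrist_torque'],st['grip_width'])
im=snap('wrist','w2');p=np.load('p.npy')
r=trace('wrist','dial_left')
for x in r[:1]:
    ys,xs=np.nonzero(x['region']);print(x['score'],len(xs),xs.mean(),ys.mean(),hullc('wrist',knob(p,50),st))
E
```

```text
3.65 [457.6970039  357.13569161 115.50441779] 37.29303021887489 [ 0.02221226 -0.01359693  0.01956894] 57.362132609774044
0.65 2557 316.9245209229566 248.65271802894017 [316.80654942 249.95397143]
```

View pics/w2.png

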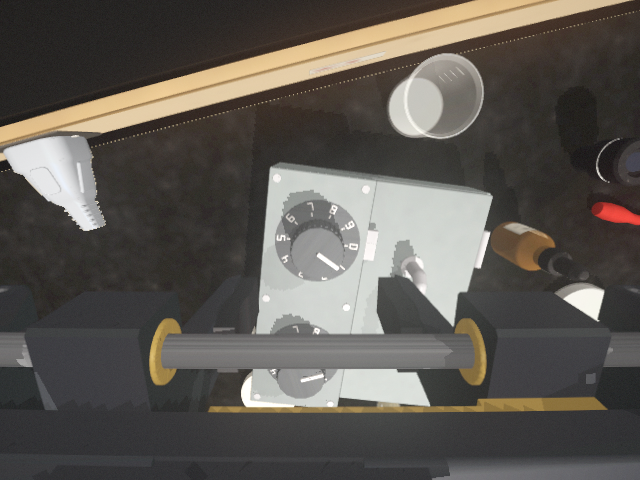

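The left dial is centred between the fingers at (317,249), within about 1 px of the prediction. I'll go down and pinch it lightly.

Request:
apply_moves([
  {"hand":65,"travel":[0,-0.02,0.6],"roll":0},
  {"hand":65,"travel":[0,0,0.4],"roll":0},
  {"hand":65,"travel":[0,0,0.22],"roll":0},
  {"hand":65,"travel":[0,0,0],"roll":0},
  {"hand":30,"travel":[0,0,0],"roll":0},
  {"hand":30,"travel":[0,0,0],"roll":0},
  {"hand":30,"travel":[0,0,0],"roll":0},
  {"hand":30,"travel":[0,0,0],"roll":0},
  {"hand":30,"travel":[0,0,0],"roll":0},
  {"hand":30,"travel":[0,0,0],"roll":0},
], newtons=10)

```text
time_s: 4.75
tcp_pos: [456.7, 355.8, 65.6]
ee_rot: [180.0, 0.0, 166.8]
wrist_force: [-0.3, -0.2, 0.1]
grip_width: 26.5
grasp_force: 0.0
```

```bash
python3 -c "
from h import *
s=read_state();[print(k,np.round(s[k],3)) for k in s]"
```

```text
time_s 4.75
joints [-45.741  34.236   4.508 104.84   -3.857  41.062  37.679]
qvel [-0.046  0.177  0.071 -0.077 -0.121 -0.023  0.029]
tau [ 0.0000e+00 -5.3764e+01  2.4020e+00 -1.8827e+01 -2.5000e-02  5.9000e-02
 -0.0000e+00]
tcp_pos [456.732 355.807  65.623]
ee_rot [1.79994e+02 6.00000e-03 1.66781e+02]
wrist_force [-0.325 -0.166  0.142]
wrist_torque [-0.005  0.     0.002]
grasp_force 0.0
grip_width 26.533
```

```bash
python3 - <<'E'
from fit import *
st=read_state();im=snap('wrist','w3');p=np.load('p.npy')
r=trace('wrist','dial_left')
for x in r[:2]:
    ys,xs=np.nonzero(x['region']);print(x['score'],len(xs),xs.mean(),ys.mean(),hullc('wrist',knob(p,50),st))
print(proj('wrist',st['tcp_pos'],st))
E
```

```text
0.75 4022 319.1489308801591 276.80134261561415 [319.45912907 279.42373369]
0.55 992 300.23487903225805 396.65725806451616 [319.45912907 279.42373369]
[318.52200614 269.02282369]
```

View pics/w3.png

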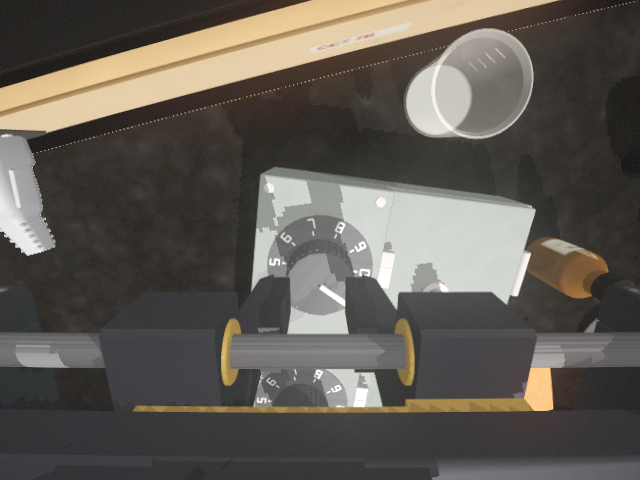

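No grip was felt at 26 mm, and the visible finger ends look about 40 mm higher than the reported TCP. I'll check from the side camera.

```bash
python3 - <<'E'
from fit import *
st=read_state();im=snap('side','d0');p=np.load('p.npy')
t=np.array(st['tcp_pos']); pts={'tcp':t,'t40':t+[0,0,40],'dialtop':box(p,(-45,50,89.5)),'deck':box(p,(-45,50,62)),'corner':box(p,(-85,100,62)),'dR':box(p,(-45,-50,89.5))}
v=im[:,:,::-1].copy()
for k,q in pts.items():
    c=proj('side',q); print(k,np.round(c)); cv2.circle(v,tuple(int(x) for x in np.round(c)),2,(0,0,255),-1)
c=proj('side',t).astype(int);x0,y0=max(0,min(c[0]-110,420)),max(0,min(c[1]-90,315))
print(x0,y0)
cv2.imwrite('pics/d0c.png',cv2.resize(v[y0:y0+165,x0:x0+220],None,fx=3.6,fy=3.6,interpolation=2))
E
```

```text
tcp [271. 256.]
t40 [271. 236.]
dialtop [271. 244.]
deck [272. 257.]
corner [243. 277.]
dR [333. 238.]
161 165
```

View pics/d0c.png

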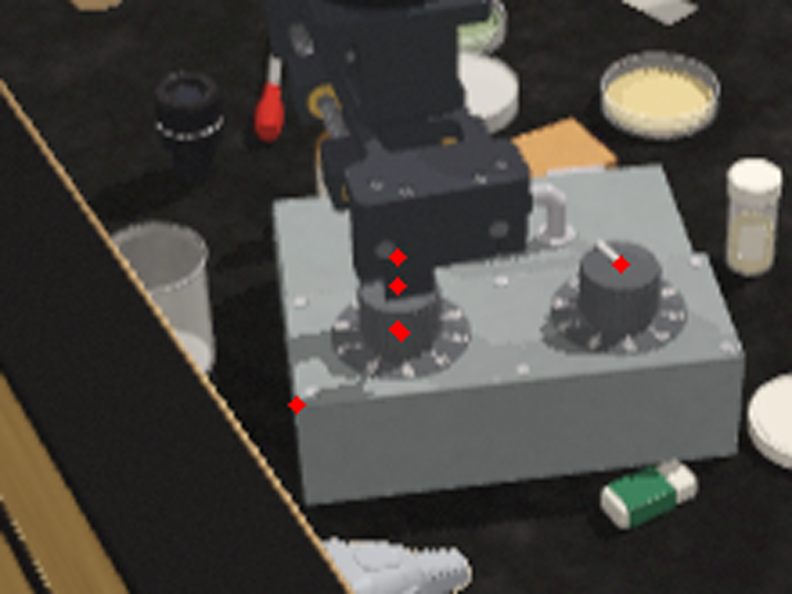

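The side view shows the front fingertip ending just above the dial top (crop 410,298), roughly 35 mm above the reported TCP. I'll reopen, go lower while watching the force, and pinch again.

Request:
apply_moves([
  {"hand":65,"travel":[0,0,0],"roll":0},
  {"hand":65,"travel":[0,0,0],"roll":0},
  {"hand":65,"travel":[0,0,0],"roll":0},
  {"hand":65,"travel":[0,0,0.2],"roll":0},
  {"hand":65,"travel":[0,0,0.2],"roll":0},
  {"hand":65,"travel":[0,0,0.15],"roll":0},
  {"hand":65,"travel":[0,0,0.1],"roll":0},
  {"hand":65,"travel":[0,0,0],"roll":0},
  {"hand":65,"travel":[0,0,0],"roll":0},
])

```text
time_s: 5.8
tcp_pos: [456.7, 355.8, 39.4]
ee_rot: [-180.0, -0.0, 166.8]
wrist_force: [-0.2, 0.8, -0.0]
grip_width: 57.6
grasp_force: 0.0
```

Request:
apply_moves([
  {"hand":30,"travel":[0,0,0],"roll":0},
  {"hand":30,"travel":[0,0,0],"roll":0},
  {"hand":30,"travel":[0,0,0],"roll":0},
  {"hand":30,"travel":[0,0,0],"roll":0},
  {"hand":30,"travel":[0,0,0],"roll":0},
  {"hand":30,"travel":[0,0,0],"roll":0},
], newtons=10)

```text
time_s: 6.4
tcp_pos: [457.1, 357.0, 39.9]
ee_rot: [179.9, 0.0, 166.8]
wrist_force: [2.5, 4.2, -0.7]
grip_width: 35.7
grasp_force: 10.0
```

```bash
python3 -c "
from h import *
s=read_state();[print(k,np.round(s[k],3)) for k in s if k not in ('tau','qvel')]"
```

```text
time_s 6.4
joints [-45.539  36.588   4.194 105.24   -4.088  38.194  37.848]
tcp_pos [457.142 356.975  39.914]
ee_rot [1.79883e+02 4.60000e-02 1.66807e+02]
wrist_force [ 2.488  4.237 -0.74 ]
wrist_torque [ 0.971 -0.273 -0.007]
grasp_force 9.999
grip_width 35.685
```

Gripped at 35.7 mm. I'll ease the lateral offset and turn clockwise.

Request:
apply_moves([
  {"hand":30,"travel":[0,0.03,0],"roll":0},
  {"hand":30,"travel":[0,0,0],"roll":0.01},
  {"hand":30,"travel":[0,0,0],"roll":0.015},
  {"hand":30,"travel":[0,0,0],"roll":0.015},
  {"hand":30,"travel":[0,0,0],"roll":0.015},
  {"hand":30,"travel":[0,0,0],"roll":0.015},
])

```text
time_s: 7.0
tcp_pos: [457.2, 357.2, 39.9]
ee_rot: [180.0, 0.0, 141.4]
wrist_force: [1.3, 3.3, 1.7]
grip_width: 35.4
grasp_force: 10.0
```

```bash
cat > r.py <<'E'
from h import *
s=read_state();print(round(s['time_s'],2),'yaw',round(s['ee_rot'][2],2),'tz',round(s['wrist_torque'][2],3),'tau7',round(s['tau'][6],3),'F',np.round(s['wrist_force'],1),'w',round(s['grip_width'],1),round(s['grasp_force'],1),'q7',round(s['joints'][6],1),'p',np.round(s['tcp_pos'],1))
E
python3 r.py
```

```text
7.0 yaw 141.37 tz 0.08 tau7 0.881 F [1.3 3.3 1.7] w 35.4 10.0 q7 17.8 p [457.2 357.2  39.9]
```

Request:
apply_moves([
  {"hand":30,"travel":[0,0,0],"roll":0.015},
  {"hand":30,"travel":[0,0,0],"roll":0.015},
  {"hand":30,"travel":[0,0,0],"roll":0.015},
  {"hand":30,"travel":[0,0,0],"roll":0.015},
  {"hand":30,"travel":[0,0,0],"roll":0.015},
])

```text
time_s: 7.5
tcp_pos: [457.5, 357.4, 39.9]
ee_rot: [179.9, -0.0, 114.4]
wrist_force: [1.9, 3.5, -0.3]
grip_width: 35.7
grasp_force: 10.0
```

```bash
python3 r.py; python3 - <<'E'
from h import *
im=snap('wrist','w4'); cv2.imwrite('pics/w4c.png',cv2.resize(im[180:420,190:450],None,fx=2.4,fy=2.4,interpolation=2)[:,:,::-1])
E
```

```text
7.5 yaw 114.36 tz 0.094 tau7 0.879 F [ 1.9  3.5 -0.3] w 35.7 10.0 q7 -3.3 p [457.5 357.4  39.9]
```

View pics/w4c.png

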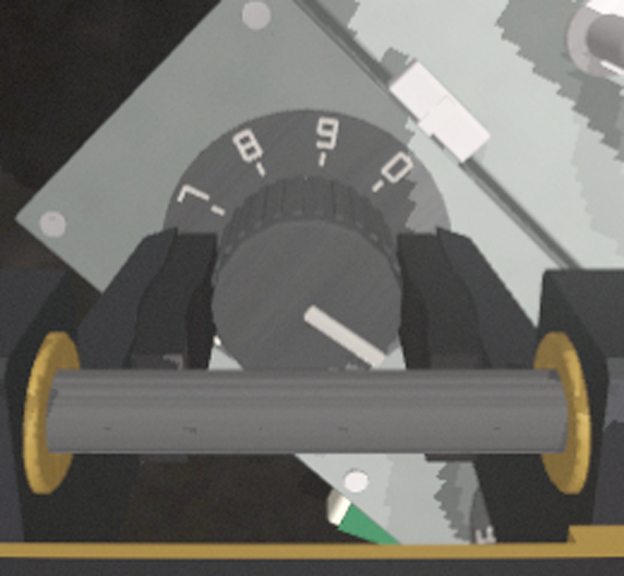

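The dial is turning with the fingers; the pointer stays fixed relative to the gripper. Value is about 1.39 rad. From here I'll take finer steps.

Request:
apply_moves([
  {"hand":30,"travel":[0,0,0],"roll":0.008},
  {"hand":30,"travel":[0,0,0],"roll":0.008},
  {"hand":30,"travel":[0,0,0],"roll":0.008},
  {"hand":30,"travel":[0,0,0],"roll":0.004},
  {"hand":30,"travel":[0,0,0],"roll":0},
])

```text
time_s: 8.05
tcp_pos: [457.6, 357.4, 39.9]
ee_rot: [179.9, -0.0, 104.6]
wrist_force: [2.8, 4.2, 1.7]
grip_width: 35.8
grasp_force: 10.0
```

```bash
python3 r.py
```

```text
8.05 yaw 104.55 tz 0.029 tau7 -0.212 F [2.8 4.2 1.7] w 35.8 10.0 q7 -11.0 p [457.6 357.4  39.9]
```

Request:
apply_moves([
  {"hand":30,"travel":[0,0,0],"roll":0.004},
  {"hand":30,"travel":[0,0,0],"roll":0.004},
  {"hand":30,"travel":[0,0,0],"roll":0.004},
])

```text
time_s: 8.35
tcp_pos: [457.7, 357.5, 39.9]
ee_rot: [179.9, -0.0, 100.2]
wrist_force: [2.8, 4.0, 2.5]
grip_width: 35.6
grasp_force: 10.0
```

```bash
python3 r.py
```

```text
8.35 yaw 100.21 tz 0.035 tau7 0.2 F [2.8 4.  2.5] w 35.6 10.0 q7 -14.4 p [457.7 357.5  39.9]
```

Request:
apply_moves([
  {"hand":30,"travel":[0,0,0],"roll":0.004},
  {"hand":30,"travel":[0,0,0],"roll":0.004},
  {"hand":30,"travel":[0,0,0],"roll":0.004},
])

```text
time_s: 8.65
tcp_pos: [457.7, 357.5, 39.9]
ee_rot: [179.9, -0.1, 95.9]
wrist_force: [3.3, 5.0, 0.4]
grip_width: 35.6
grasp_force: 10.0
```

```bash
python3 r.py
```

```text
8.65 yaw 95.88 tz 0.119 tau7 0.206 F [3.3 5.  0.4] w 35.6 10.0 q7 -17.8 p [457.7 357.5  39.9]
```

Request:
apply_moves([
  {"hand":30,"travel":[0,0,0],"roll":0.004},
  {"hand":30,"travel":[0,0,0],"roll":0.004},
  {"hand":30,"travel":[0,0,0],"roll":0.004},
])

```text
time_s: 8.95
tcp_pos: [457.8, 357.5, 39.9]
ee_rot: [179.9, -0.1, 91.6]
wrist_force: [3.4, 4.7, 1.6]
grip_width: 35.7
grasp_force: 10.0
```

```bash
python3 r.py
```

```text
8.95 yaw 91.56 tz -0.032 tau7 0.206 F [3.4 4.7 1.6] w 35.7 10.0 q7 -21.2 p [457.8 357.5  39.9]
```

```bash
cat > latch.py <<'E'
from fit import *
import sys
p=np.load('p.npy'); cam=sys.argv[1]
y=float(sys.argv[2]); st=read_state(); im=snap(cam,sys.argv[3])
g=cv2.cvtColor(im,cv2.COLOR_RGB2GRAY).astype(np.float32)
for dy in (-6,0,6):
    v=[]
    for x in range(-20,21,2):
        c=proj(cam,box(p,(x,y+dy,55.5)),st).astype(np.float32); v.append(int(cv2.remap(g,c[0:1].reshape(1,1),c[1:2].reshape(1,1),1)[0,0]))
    print(dy,v)
E
python3 latch.py wrist 50 l1; python3 latch.py side 50 l2; python3 latch.py side -50 l3; python3 r.py
```

```text
-6 [103, 103, 103, 154, 196, 187, 183, 108, 195, 197, 199, 200, 201, 201, 201, 201, 201, 202, 201, 167, 147]
0 [104, 141, 109, 198, 199, 190, 178, 111, 198, 199, 201, 202, 201, 201, 201, 201, 201, 203, 203, 157, 149]
6 [108, 140, 137, 198, 198, 196, 181, 107, 196, 197, 198, 200, 200, 200, 202, 202, 202, 203, 203, 153, 148]
-6 [72, 72, 72, 72, 72, 71, 78, 108, 141, 147, 122, 80, 71, 72, 73, 73, 78, 88, 103, 113, 122]
0 [65, 68, 71, 72, 72, 72, 73, 73, 73, 73, 73, 74, 74, 73, 73, 73, 74, 89, 103, 111, 112]
6 [64, 64, 67, 71, 72, 73, 74, 73, 73, 72, 72, 73, 73, 74, 76, 86, 117, 131, 136, 150, 162]
-6 [95, 103, 109, 112, 113, 114, 114, 113, 107, 113, 122, 159, 189, 210, 215, 206, 193, 173, 174, 171, 169]
0 [79, 93, 100, 103, 105, 105, 108, 110, 113, 113, 114, 114, 114, 113, 105, 105, 131, 154, 166, 170, 171]
6 [61, 62, 67, 75, 87, 93, 99, 102, 107, 112, 114, 114, 116, 128, 143, 152, 155, 155, 155, 158, 159]
9.1 yaw 91.59 tz -0.017 tau7 -0.016 F [3.6 4.4 2.1] w 35.4 10.0 q7 -21.2 p [457.8 357.5  39.9]
```

Request:
apply_moves([
  {"hand":30,"travel":[0,0,0],"roll":0.004},
  {"hand":30,"travel":[0,0,0],"roll":0.004},
])

```text
time_s: 9.3
tcp_pos: [457.8, 357.5, 39.9]
ee_rot: [179.9, -0.1, 88.7]
wrist_force: [3.3, 5.4, 1.0]
grip_width: 35.7
grasp_force: 10.0
```

```bash
python3 r.py; python3 latch.py wrist 50 l4;python3 r.py
```

```text
9.3 yaw 88.68 tz 0.057 tau7 0.219 F [3.3 5.4 1. ] w 35.7 10.0 q7 -23.4 p [457.8 357.5  39.9]
-6 [101, 103, 145, 199, 198, 201, 190, 108, 194, 198, 198, 199, 200, 200, 200, 202, 201, 201, 202, 174, 147]
0 [141, 196, 148, 199, 199, 199, 188, 109, 197, 199, 200, 201, 201, 201, 200, 201, 202, 201, 202, 150, 148]
6 [140, 140, 147, 199, 198, 200, 184, 111, 196, 196, 198, 199, 198, 200, 201, 201, 202, 202, 202, 161, 147]
9.35 yaw 88.6 tz 0.053 tau7 0.024 F [3.  4.  1.3] w 35.5 10.0 q7 -23.5 p [457.8 357.5  39.9]
```

The wrist camera shows the latch edge clearly at box x of about 17 (still locked), so I'll use it as the detector.

Request:
apply_moves([
  {"hand":30,"travel":[0,0,0],"roll":0.004},
  {"hand":30,"travel":[0,0,0],"roll":0.004},
  {"hand":30,"travel":[0,0,0],"roll":0.004},
])

```text
time_s: 9.65
tcp_pos: [457.8, 357.5, 39.9]
ee_rot: [179.9, -0.1, 84.4]
wrist_force: [3.6, 3.9, 0.7]
grip_width: 35.5
grasp_force: 10.0
```

```bash
python3 r.py; python3 latch.py wrist 50 l5
```

```text
9.65 yaw 84.35 tz 0.043 tau7 0.18 F [3.6 3.9 0.7] w 35.5 10.0 q7 -26.8 p [457.8 357.5  39.9]
-6 [140, 140, 149, 198, 198, 201, 191, 107, 194, 196, 198, 198, 201, 200, 199, 201, 200, 201, 201, 170, 146]
0 [143, 208, 143, 198, 198, 197, 185, 111, 195, 199, 199, 200, 201, 201, 200, 201, 202, 202, 202, 147, 146]
6 [139, 140, 141, 197, 197, 205, 187, 112, 195, 197, 197, 199, 199, 199, 200, 200, 202, 201, 201, 183, 146]
```

Request:
apply_moves([
  {"hand":30,"travel":[0,0,0],"roll":0.004},
  {"hand":30,"travel":[0,0,0],"roll":0.004},
  {"hand":30,"travel":[0,0,0],"roll":0.004},
])

```text
time_s: 10.0
tcp_pos: [457.7, 356.7, 39.9]
ee_rot: [179.9, -0.0, 80.0]
wrist_force: [4.0, 2.4, 3.3]
grip_width: 35.6
grasp_force: 10.0
```

```bash
python3 r.py; python3 latch.py wrist 50 l6
```

```text
10.0 yaw 79.98 tz 0.232 tau7 0.024 F [4.  2.4 3.3] w 35.6 10.0 q7 -30.3 p [457.7 356.7  39.9]
-6 [139, 139, 152, 197, 197, 211, 185, 110, 194, 196, 197, 198, 199, 199, 199, 200, 200, 200, 201, 153, 145]
0 [142, 220, 144, 197, 198, 207, 184, 113, 193, 198, 199, 199, 200, 200, 199, 200, 200, 202, 200, 147, 146]
6 [138, 138, 149, 197, 196, 199, 184, 109, 193, 195, 197, 197, 198, 198, 199, 200, 201, 201, 199, 197, 176]
```

```bash
python3 r.py; python3 - <<'E'
import cv2
from fit import *
p=np.load('p.npy'); st=read_state()
im=cv2.imread('pics/l6.png'); v=im.copy()
for x in range(-20,21,10):
    c=proj('wrist',box(p,(x,50,55.5)),st); print(x,np.round(c)); cv2.circle(v,tuple(int(a) for a in np.round(c)),1,(0,0,255),-1)
a=cv2.resize(cv2.imread('pics/w4.png')[150:420,200:460],None,fx=1.5,fy=2,interpolation=2)
b=cv2.resize(v[150:420,200:460],None,fx=1.5,fy=2,interpolation=2)
cv2.imwrite('pics/c6.png',np.hstack([a,b]))
E
python3 r.py
```

```text
10.05 yaw 79.89 tz 0.248 tau7 -0.109 F [3.3 0.9 3.9] w 35.6 10.0 q7 -30.3 p [457.7 356.7  39.9]
-20 [328. 234.]
-10 [331. 215.]
0 [335. 196.]
10 [339. 176.]
20 [343. 156.]
10.05 yaw 79.89 tz 0.248 tau7 -0.109 F [3.3 0.9 3.9] w 35.6 10.0 q7 -30.3 p [457.7 356.7  39.9]
```

View pics/c6.png

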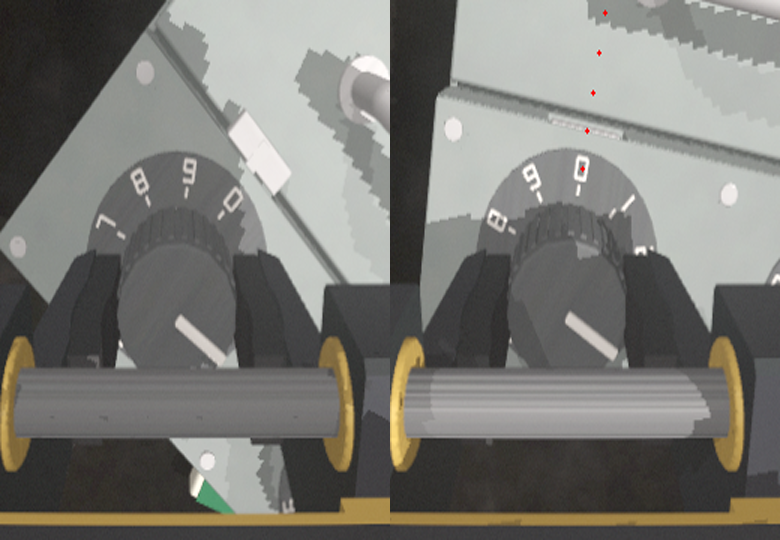

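The right half shows the left latch has dropped: the white tongue is now in the slot at (585,128). The torque is 0.25 N m, so the dial is at the wall. I'll stop here, back off slightly, release and lift.

Request:
apply_moves([
  {"hand":30,"travel":[0,0,0],"roll":-0.005},
  {"hand":30,"travel":[0,0,0],"roll":-0.005},
  {"hand":65,"travel":[0,0,0],"roll":0},
  {"hand":65,"travel":[0,0,0],"roll":0},
  {"hand":65,"travel":[0,0,0],"roll":0},
  {"hand":65,"travel":[0,0,0],"roll":0},
  {"hand":65,"travel":[0,0,-0.7],"roll":0},
  {"hand":65,"travel":[0,0,-0.7],"roll":0},
  {"hand":65,"travel":[0,0,0],"roll":0},
  {"hand":65,"travel":[0,0,0],"roll":0},
])

```text
time_s: 11.05
tcp_pos: [456.7, 357.1, 95.5]
ee_rot: [-180.0, -0.0, 83.6]
wrist_force: [-0.7, 0.1, -0.6]
grip_width: 57.3
grasp_force: 0.0
```

```bash
python3 r.py; python3 - <<'E'
from fit import *
p=np.load('p.npy'); st=read_state(); R=Ro.from_euler('xyz',st['ee_rot'],degrees=True).as_matrix()
print(box(p,(-45,-50,62))[:2]); print(R.T@(np.r_[551,321.8,0]-st['tcp_pos'])/40)
E
```

```text
11.05 yaw 83.63 tz -0.05 tau7 -0.025 F [-0.7  0.1 -0.6] w 57.3 0.0 q7 -29.7 p [456.7 357.1  95.5]
[551.00226843 321.06511319]
[-0.61603821  2.44080653  2.38821636]
```

Request:
apply_moves([
  {"hand":65,"travel":[-0.205,0.82,0],"roll":0},
  {"hand":65,"travel":[-0.205,0.82,0],"roll":0},
  {"hand":65,"travel":[-0.205,0.82,0],"roll":0},
  {"hand":65,"travel":[0,0,0],"roll":0},
  {"hand":65,"travel":[0,0,0],"roll":0},
])

```text
time_s: 11.55
tcp_pos: [551.4, 320.5, 93.9]
ee_rot: [-179.9, 0.1, 83.5]
wrist_force: [-0.2, -0.0, -0.2]
grip_width: 57.1
grasp_force: 0.0
```

```bash
python3 r.py; python3 - <<'E'
from fit import *
st=read_state();im=snap('wrist','w7');p=np.load('p.npy')
r=trace('wrist','dial_right')
for x in r[:2]:
    ys,xs=np.nonzero(x['region']);print(x['score'],len(xs),xs.mean(),ys.mean(),hullc('wrist',knob(p,-50),st))
E
python3 latch.py wrist -50 m0
```

```text
11.55 yaw 83.54 tz -0.063 tau7 0.038 F [-0.2 -0.  -0.2] w 57.1 0.0 q7 -22.3 p [551.4 320.5  93.9]
0.89 3123 317.4902337495997 256.7230227345501 [318.51929787 257.42775086]
-6 [150, 150, 151, 200, 202, 195, 215, 240, 239, 239, 235, 208, 204, 197, 197, 197, 198, 197, 198, 206, 209]
0 [157, 167, 204, 193, 203, 204, 240, 241, 241, 241, 239, 208, 196, 194, 197, 198, 199, 199, 198, 198, 198]
6 [149, 149, 150, 203, 202, 180, 213, 239, 239, 238, 234, 208, 200, 196, 197, 197, 197, 196, 196, 196, 197]
```

The locked right latch shows clearly, at about 240 grey for x -8 to 0. Next I'll go down and pinch the right dial.

Request:
apply_moves([
  {"hand":65,"travel":[0.02,0,0.6],"roll":0},
  {"hand":65,"travel":[0,0,0.5],"roll":0},
  {"hand":65,"travel":[0,0,0.25],"roll":0},
  {"hand":65,"travel":[0,0,0],"roll":0},
  {"hand":30,"travel":[0,0,0],"roll":0},
  {"hand":30,"travel":[0,0,0],"roll":0},
  {"hand":30,"travel":[0,0,0],"roll":0},
  {"hand":30,"travel":[0,0,0],"roll":0},
  {"hand":30,"travel":[0,0,0],"roll":0},
  {"hand":30,"travel":[0,0,0],"roll":0},
], newtons=10)

```text
time_s: 12.7
tcp_pos: [551.7, 322.9, 42.4]
ee_rot: [-179.9, -0.0, 83.6]
wrist_force: [-4.0, 0.2, 5.6]
grip_width: 35.6
grasp_force: 10.0
```

```bash
python3 r.py
```

```text
12.7 yaw 83.63 tz -0.004 tau7 0.007 F [-4.   0.2  5.6] w 35.6 10.0 q7 -20.7 p [551.7 322.9  42.4]
```

Request:
apply_moves([
  {"hand":30,"travel":[-0.02,-0.02,-0.03],"roll":0},
  {"hand":30,"travel":[0,0,0],"roll":-0.01},
  {"hand":30,"travel":[0,0,0],"roll":-0.015},
  {"hand":30,"travel":[0,0,0],"roll":-0.015},
  {"hand":30,"travel":[0,0,0],"roll":-0.015},
  {"hand":30,"travel":[0,0,0],"roll":-0.015},
])

```text
time_s: 13.3
tcp_pos: [551.3, 322.7, 42.6]
ee_rot: [179.9, -0.1, 109.1]
wrist_force: [0.9, 2.0, -3.6]
grip_width: 35.4
grasp_force: 10.0
```

```bash
python3 r.py;  python3 latch.py wrist -50 m1
```

```text
13.3 yaw 109.06 tz -0.076 tau7 -0.91 F [ 0.9  2.  -3.6] w 35.4 10.0 q7 -0.2 p [551.3 322.7  42.6]
-6 [140, 139, 140, 196, 198, 193, 207, 234, 233, 233, 234, 204, 194, 195, 196, 195, 194, 194, 207, 207, 208]
0 [164, 162, 165, 188, 197, 196, 234, 234, 234, 234, 230, 203, 190, 192, 193, 195, 196, 196, 196, 195, 196]
6 [103, 104, 104, 142, 142, 181, 206, 233, 233, 231, 233, 204, 197, 193, 194, 195, 194, 193, 195, 195, 195]
```

Request:
apply_moves([
  {"hand":30,"travel":[0,0,0],"roll":-0.015},
  {"hand":30,"travel":[0,0,0],"roll":-0.015},
  {"hand":30,"travel":[0,0,0],"roll":-0.015},
  {"hand":30,"travel":[0,0,0],"roll":-0.015},
  {"hand":30,"travel":[0,0,0],"roll":-0.01},
])

```text
time_s: 13.85
tcp_pos: [551.0, 322.5, 42.6]
ee_rot: [180.0, -0.0, 134.1]
wrist_force: [-0.5, 2.9, -3.6]
grip_width: 35.6
grasp_force: 10.0
```

```bash
python3 r.py;  python3 latch.py wrist -50 m2
```

```text
13.85 yaw 134.13 tz -0.087 tau7 -0.348 F [-0.5  2.9 -3.6] w 35.6 10.0 q7 19.9 p [551.  322.5  42.6]
-6 [143, 142, 120, 117, 203, 204, 203, 240, 242, 244, 243, 202, 212, 205, 203, 200, 199, 211, 211, 212, 212]
0 [181, 180, 181, 110, 161, 198, 240, 241, 242, 243, 238, 207, 197, 199, 200, 201, 200, 200, 200, 200, 200]
6 [106, 105, 106, 138, 143, 144, 204, 238, 237, 238, 240, 211, 198, 199, 200, 200, 201, 200, 199, 200, 200]
```

Turned 50° with the latch still over the lid. Fine steps now.

Request:
apply_moves([
  {"hand":30,"travel":[0,0,0],"roll":-0.007},
  {"hand":30,"travel":[0,0,0],"roll":-0.007},
  {"hand":30,"travel":[0,0,0],"roll":-0.007},
])

```text
time_s: 14.2
tcp_pos: [550.9, 322.4, 42.6]
ee_rot: [180.0, -0.0, 141.5]
wrist_force: [-0.2, 3.8, -4.3]
grip_width: 35.3
grasp_force: 10.0
```

```bash
python3 r.py;  python3 latch.py wrist -50 m3|sed -n 2p
```

```text
14.2 yaw 141.53 tz -0.056 tau7 -0.38 F [-0.2  3.8 -4.3] w 35.3 10.0 q7 25.9 p [550.9 322.4  42.6]
0 [220, 216, 222, 155, 206, 207, 235, 246, 246, 247, 241, 205, 200, 201, 202, 204, 203, 203, 203, 203, 205]
```

Request:
apply_moves([
  {"hand":30,"travel":[0,0,0],"roll":-0.006},
  {"hand":30,"travel":[0,0,0],"roll":-0.006},
  {"hand":30,"travel":[0,0,0],"roll":-0.003},
])

```text
time_s: 14.55
tcp_pos: [550.8, 322.3, 42.6]
ee_rot: [180.0, -0.0, 146.9]
wrist_force: [-0.9, 3.2, -3.8]
grip_width: 35.8
grasp_force: 10.0
```

```bash
python3 r.py;  python3 latch.py wrist -50 m4|sed -n 2p
```

```text
14.55 yaw 146.91 tz -0.103 tau7 0.037 F [-0.9  3.2 -3.8] w 35.8 10.0 q7 30.2 p [550.8 322.3  42.6]
0 [202, 217, 217, 171, 208, 209, 230, 249, 250, 251, 244, 205, 202, 205, 205, 206, 205, 205, 204, 203, 209]
```

Request:
apply_moves([
  {"hand":30,"travel":[0,0,0],"roll":-0.006},
  {"hand":30,"travel":[0,0,0],"roll":-0.006},
  {"hand":30,"travel":[0,0,0],"roll":-0.003},
])

```text
time_s: 14.9
tcp_pos: [550.8, 322.3, 42.6]
ee_rot: [180.0, -0.0, 152.4]
wrist_force: [-1.1, 4.1, -4.2]
grip_width: 35.5
grasp_force: 10.0
```

```bash
python3 r.py;  python3 latch.py wrist -50 m5|sed -n 2p
```

```text
14.9 yaw 152.36 tz -0.113 tau7 0.038 F [-1.1  4.1 -4.2] w 35.5 10.0 q7 34.6 p [550.8 322.3  42.6]
0 [185, 222, 218, 193, 211, 211, 220, 253, 253, 254, 247, 206, 205, 205, 205, 207, 205, 206, 205, 205, 215]
```

Request:
apply_moves([
  {"hand":30,"travel":[0,0,0],"roll":-0.006},
  {"hand":30,"travel":[0,0,0],"roll":-0.006},
  {"hand":30,"travel":[0,0,0],"roll":-0.003},
])

```text
time_s: 15.25
tcp_pos: [550.8, 322.2, 42.6]
ee_rot: [180.0, -0.0, 157.8]
wrist_force: [-2.0, 5.0, -4.0]
grip_width: 35.2
grasp_force: 10.0
```

```bash
python3 r.py;  python3 latch.py wrist -50 m6|sed -n 2p
```

```text
15.25 yaw 157.79 tz -0.084 tau7 0.024 F [-2.  5. -4.] w 35.2 10.0 q7 39.0 p [550.8 322.2  42.6]
0 [97, 99, 119, 78, 89, 173, 212, 255, 255, 255, 245, 207, 207, 208, 208, 209, 207, 207, 207, 208, 216]
```

Request:
apply_moves([
  {"hand":30,"travel":[0,0,0],"roll":-0.006},
  {"hand":30,"travel":[0,0,0],"roll":-0.006},
  {"hand":30,"travel":[0,0,0],"roll":-0.003},
])

```text
time_s: 15.6
tcp_pos: [550.8, 322.1, 42.6]
ee_rot: [180.0, -0.0, 163.2]
wrist_force: [-1.5, 5.4, -3.3]
grip_width: 35.4
grasp_force: 10.0
```

```bash
python3 r.py;  python3 latch.py wrist -50 m7|sed -n 2p
```

```text
15.6 yaw 163.19 tz -0.042 tau7 0.019 F [-1.5  5.4 -3.3] w 35.4 10.0 q7 43.3 p [550.8 322.1  42.6]
0 [72, 73, 71, 74, 80, 79, 79, 130, 255, 255, 240, 208, 209, 209, 210, 209, 209, 208, 208, 208, 217]
```

Request:
apply_moves([
  {"hand":30,"travel":[0,0,0],"roll":-0.006},
  {"hand":30,"travel":[0,0,0],"roll":-0.006},
  {"hand":30,"travel":[0,0,0],"roll":-0.003},
])

```text
time_s: 15.95
tcp_pos: [550.8, 322.1, 42.6]
ee_rot: [180.0, -0.0, 168.6]
wrist_force: [-2.0, 4.0, -3.6]
grip_width: 35.3
grasp_force: 10.0
```

```bash
python3 r.py;  python3 latch.py wrist -50 m8
```

```text
15.95 yaw 168.59 tz -0.068 tau7 -0.006 F [-2.   4.  -3.6] w 35.3 10.0 q7 47.7 p [550.8 322.1  42.6]
-6 [64, 70, 69, 69, 69, 71, 71, 72, 73, 74, 75, 75, 110, 215, 210, 210, 91, 67, 67, 69, 78]
0 [70, 71, 68, 71, 72, 76, 77, 76, 77, 125, 220, 210, 209, 211, 211, 208, 74, 79, 78, 79, 78]
6 [158, 150, 133, 78, 78, 109, 172, 224, 224, 223, 221, 210, 210, 211, 210, 210, 208, 209, 208, 207, 207]
```

```bash
python3 latch.py side -50 l7; python3 - <<'E'
from fit import *
p=np.load('p.npy');st=read_state()
for n in ('m7','m8'):
    g=cv2.cvtColor(cv2.imread(f'pics/{n}.png'),cv2.COLOR_BGR2GRAY)
    s=dict(st); s['ee_rot']=np.array([180,0,163.19 if n=='m7' else 168.59])
    for dy in (4,7,10,14): print(n,dy,[int(g[tuple(np.round(proj('wrist',box(p,(x,-50+dy,55.5)),s)).astype(int)[::-1])]) for x in range(-12,9,2)])
E
```

```text
-6 [41, 42, 42, 42, 42, 42, 41, 43, 71, 92, 96, 105, 108, 105, 102, 94, 77, 55, 44, 39, 40]
0 [77, 97, 106, 110, 112, 114, 150, 193, 204, 166, 129, 113, 113, 114, 103, 82, 57, 43, 38, 39, 41]
6 [63, 63, 70, 79, 97, 144, 188, 198, 159, 126, 112, 113, 106, 89, 67, 44, 38, 37, 37, 39, 41]
m7 4 [209, 209, 211, 253, 252, 253, 247, 207, 208, 210, 210]
m7 7 [218, 217, 215, 251, 251, 250, 236, 209, 209, 210, 209]
m7 10 [219, 218, 211, 249, 249, 248, 227, 210, 210, 208, 208]
m7 14 [217, 218, 204, 156, 156, 167, 220, 218, 209, 209, 208]
m8 4 [78, 78, 79, 166, 225, 223, 210, 211, 210, 211, 212]
m8 7 [170, 220, 218, 224, 223, 224, 223, 210, 212, 210, 210]
m8 10 [220, 220, 209, 224, 224, 223, 215, 211, 211, 211, 210]
m8 14 [218, 220, 216, 225, 224, 222, 223, 210, 212, 210, 209]
```

```bash
python3 - <<'E'
import cv2,numpy as np
a,b=[cv2.resize(cv2.imread(f'pics/{n}.png')[150:400,180:440],None,fx=1.5,fy=2,interpolation=2) for n in ('m7','m8')]
cv2.imwrite('pics/c8.png',np.hstack([a,b]))
E
```

```text
(no output)
```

View pics/c8.png

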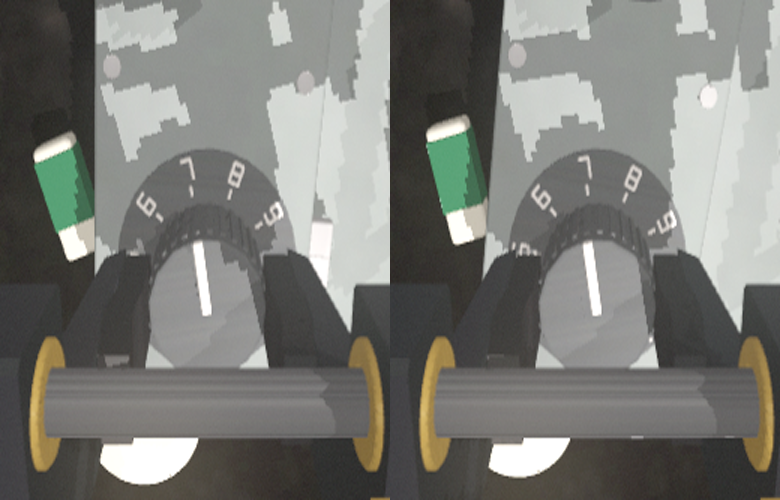

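The left half shows the tongue at (320,235); in the right half it is gone, so the right latch has dropped. I'll nudge 3° further into the gate, check the torque, then release and lift.

Request:
apply_moves([
  {"hand":30,"travel":[0,0,0],"roll":-0.004},
  {"hand":30,"travel":[0,0,0],"roll":-0.004},
])

```text
time_s: 16.25
tcp_pos: [550.8, 322.0, 42.6]
ee_rot: [180.0, -0.0, 171.5]
wrist_force: [-2.2, 4.4, -2.9]
grip_width: 35.2
grasp_force: 10.0
```

```bash
python3 r.py
```

```text
16.25 yaw 171.52 tz -0.037 tau7 -0.239 F [-2.2  4.4 -2.9] w 35.2 10.0 q7 50.1 p [550.8 322.   42.6]
```

Request:
apply_moves([
  {"hand":65,"travel":[0,0,0],"roll":0},
  {"hand":65,"travel":[0,0,0],"roll":0},
  {"hand":65,"travel":[0,0,0],"roll":0},
  {"hand":65,"travel":[0,0,0],"roll":0},
  {"hand":65,"travel":[0,0,-0.7],"roll":0},
  {"hand":45,"travel":[0,0,-0.8],"roll":0},
  {"hand":45,"travel":[0,0,0],"roll":0.017},
  {"hand":45,"travel":[0,0,0],"roll":0.017},
  {"hand":45,"travel":[0,0,0],"roll":0},
  {"hand":45,"travel":[0,0,0],"roll":0},
])

```text
time_s: 17.25
tcp_pos: [551.2, 321.4, 102.6]
ee_rot: [-180.0, 0.0, 159.4]
wrist_force: [-0.7, 0.4, -0.0]
grip_width: 39.4
grasp_force: 0.0
```

```bash
python3 r.py; python3 - <<'E'
from fit import *
p=np.load('p.npy'); st=read_state(); R=Ro.from_euler('xyz',st['ee_rot'],degrees=True).as_matrix()
print(R.T@(np.r_[532,412.4,34]-st['tcp_pos'])/40)
E
```

```text
17.25 yaw 159.37 tz -0.015 tau7 -0.113 F [-0.7  0.4 -0. ] w 39.4 0.0 q7 39.6 p [551.2 321.4 102.6]
[1.25106202 1.96117388 1.7139435 ]
```

Request:
apply_moves([
  {"hand":45,"travel":[0.415,0.655,0],"roll":0},
  {"hand":45,"travel":[0.415,0.655,0],"roll":0},
  {"hand":45,"travel":[0.415,0.655,0],"roll":0},
  {"hand":45,"travel":[0,0,0],"roll":0},
  {"hand":45,"travel":[0,0,0],"roll":0},
])

```text
time_s: 17.75
tcp_pos: [532.1, 413.0, 102.2]
ee_rot: [-180.0, -0.0, 159.4]
wrist_force: [-0.6, -0.8, 0.3]
grip_width: 39.7
grasp_force: 0.0
```

```bash
python3 r.py; python3 - <<'E'
from fit import *
p=np.load('p.npy'); st=read_state(); v=snap('wrist','b0')[:,:,::-1].copy()
for q in [(33,30,79),(33,0,79),(33,-30,79),(-4,50,55.5),(-4,-50,55.5)]:
    c=proj('wrist',box(p,q),st); print(q,np.round(c)); cv2.circle(v,tuple(int(a) for a in np.round(c)),1,(0,0,255),-1)
cv2.imwrite('pics/b0c.png',cv2.resize(v[140:440,160:480],None,fx=2,fy=2,interpolation=2))
E
```

```text
17.75 yaw 159.39 tz -0.016 tau7 -0.035 F [-0.6 -0.8  0.3] w 39.7 0.0 q7 32.1 p [532.1 413.  102.2]
(33, 30, 79) [316. 211.]
(33, 0, 79) [316. 256.]
(33, -30, 79) [316. 298.]
(-4, 50, 55.5) [262. 175.]
(-4, -50, 55.5) [268. 308.]
```

View pics/b0c.png

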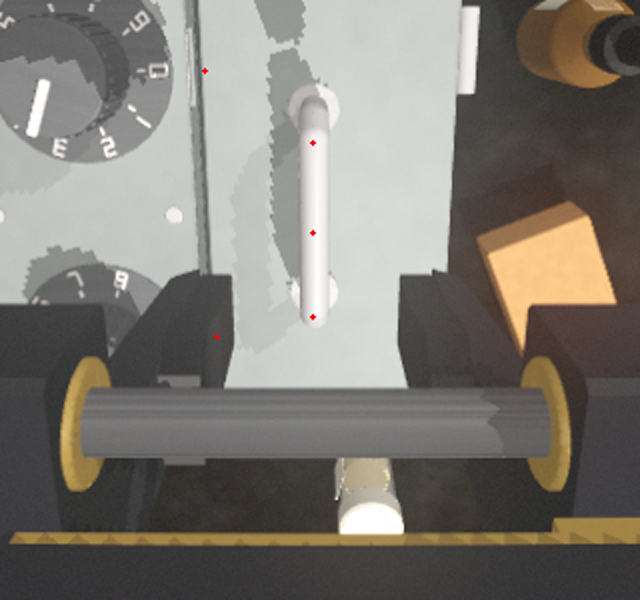

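Both latches are clear of the lid: no tongue shows at the left slot (195,70). The bar is centred between the fingers at crop (313,210), its middle slightly further along +y. I'll descend and pinch it.

Request:
apply_moves([
  {"hand":45,"travel":[0.1,0,0.7],"roll":0},
  {"hand":38,"travel":[0,0,0.6],"roll":0},
  {"hand":38,"travel":[0,0,0.3],"roll":0},
  {"hand":38,"travel":[0,0,0.1],"roll":0},
  {"hand":38,"travel":[0,0,0],"roll":0},
  {"hand":0,"travel":[0,0,0],"roll":0},
  {"hand":0,"travel":[0,0,0],"roll":0},
  {"hand":0,"travel":[0,0,0],"roll":0},
  {"hand":0,"travel":[0,0,0],"roll":0},
  {"hand":0,"travel":[0,0,0],"roll":0},
  {"hand":0,"travel":[0,0,0],"roll":0},
], newtons=20)

```text
time_s: 18.9
tcp_pos: [529.0, 413.7, 35.5]
ee_rot: [-180.0, 0.0, 159.2]
wrist_force: [-2.2, -3.2, 5.9]
grip_width: 9.4
grasp_force: 20.0
```

```bash
python3 r.py
```

```text
18.9 yaw 159.21 tz 0.038 tau7 -0.041 F [-2.2 -3.2  5.9] w 9.4 20.0 q7 32.1 p [529.  413.7  35.5]
```

Bar gripped (9.4 mm). I'll lift along the hinge arc, starting with 10°.

Request:
apply_moves([
  {"hand":0,"travel":[0,0.03,-0.055],"roll":0},
  {"hand":0,"travel":[0,0.035,-0.055],"roll":0},
  {"hand":0,"travel":[0,0.04,-0.055],"roll":0},
  {"hand":0,"travel":[0,0.04,-0.05],"roll":0},
  {"hand":0,"travel":[0,0,0],"roll":0},
])

```text
time_s: 19.4
tcp_pos: [530.5, 418.1, 43.0]
ee_rot: [-179.8, -0.0, 159.2]
wrist_force: [-1.2, -5.8, -2.2]
grip_width: 9.2
grasp_force: 20.0
```

```bash
python3 r.py
```

```text
19.4 yaw 159.19 tz 0.093 tau7 -0.041 F [-1.2 -5.8 -2.2] w 9.2 20.0 q7 31.8 p [530.5 418.1  43. ]
```

Moving freely with low forces. I'll continue to about 45°.

Request:
apply_moves([
  {"hand":0,"travel":[0,0.045,-0.05],"roll":0},
  {"hand":0,"travel":[0,0.045,-0.05],"roll":0},
  {"hand":0,"travel":[0,0.05,-0.045],"roll":0},
  {"hand":0,"travel":[0,0.05,-0.045],"roll":0},
  {"hand":0,"travel":[0,0.05,-0.04],"roll":0},
  {"hand":0,"travel":[0,0.055,-0.04],"roll":0},
  {"hand":0,"travel":[0,0.055,-0.035],"roll":0},
  {"hand":0,"travel":[0,0.055,-0.035],"roll":0},
  {"hand":0,"travel":[0,0,0],"roll":0},
])

```text
time_s: 20.3
tcp_pos: [535.7, 431.8, 57.6]
ee_rot: [-179.7, -0.1, 159.2]
wrist_force: [-6.4, -10.2, 7.6]
grip_width: 8.5
grasp_force: 20.0
```

```bash
python3 r.py
```

```text
20.3 yaw 159.16 tz 0.005 tau7 -0.026 F [ -6.4 -10.2   7.6] w 8.5 20.0 q7 31.1 p [535.7 431.8  57.6]
```

Request:
apply_moves([
  {"hand":0,"travel":[0,0.06,-0.03],"roll":0},
  {"hand":0,"travel":[0,0.06,-0.03],"roll":0},
  {"hand":0,"travel":[0,0.06,-0.025],"roll":0},
  {"hand":0,"travel":[0,0.06,-0.025],"roll":0},
  {"hand":0,"travel":[0,0.06,-0.02],"roll":0},
  {"hand":0,"travel":[0,0.06,-0.02],"roll":0},
  {"hand":0,"travel":[0,0,0],"roll":0},
  {"hand":0,"travel":[0,0,0],"roll":0},
])

```text
time_s: 21.1
tcp_pos: [541.9, 448.0, 66.3]
ee_rot: [-180.0, -0.0, 159.2]
wrist_force: [-7.7, -9.3, 18.8]
grip_width: 8.2
grasp_force: 21.2
```

```bash
python3 r.py
```

```text
21.1 yaw 159.2 tz -0.013 tau7 0.002 F [-7.7 -9.3 18.8] w 8.2 21.2 q7 30.5 p [541.9 448.   66.3]
```

Request:
apply_moves([
  {"hand":18,"travel":[0,0,0],"roll":0},
  {"hand":18,"travel":[0,0,0],"roll":0},
  {"hand":18,"travel":[0,0,-0.2],"roll":0},
  {"hand":18,"travel":[0,0,-0.5],"roll":0},
  {"hand":18,"travel":[0,0,-0.9],"roll":0},
  {"hand":18,"travel":[0,0,-0.9],"roll":0},
  {"hand":18,"travel":[0,0,-0.9],"roll":0},
  {"hand":18,"travel":[0,0,0],"roll":0},
  {"hand":18,"travel":[0,0,0],"roll":0},
])

```text
time_s: 22.0
tcp_pos: [542.1, 449.3, 200.2]
ee_rot: [179.8, 0.0, 159.2]
wrist_force: [0.7, -0.7, -0.6]
grip_width: 15.8
grasp_force: 0.0
```

```bash
python3 r.py; python3 - <<'E'
from fit import *
p=np.load('p.npy'); st=read_state(); snap('wrist','e0'); im=snap('side','e1'); 
def lidpts(th):
    c,s=np.cos(th),np.sin(th)
    return [box(p,(85-c*a-s*h,y,43.5+s*a+0*h+ (c*h))) if 0 else box(p,(85-c*a+s*h,y,43.5+s*a+c*h)) for a in (0,91) for y in (-99,99) for h in (-.5,4.5)]
for cam in ('wrist','side'):
    r=trace(cam,'lid')
    if not r: print(cam,'none'); continue
    m=r[0]['region']; print(cam,round(r[0]['score'],2),m.sum())
    best=[]
    for d in range(0,76,5):
        h=cv2.convexHull(np.array([proj(cam,q,st if cam=='wrist' else None) for q in lidpts(np.radians(d))],np.float32).reshape(-1,1,2)); k=np.zeros((480,640),np.uint8); cv2.fillPoly(k,[h.round().astype(int)],1)
        k=k>0; best.append((d,round((k&m).sum()/(k|m).sum(),2)))
    print(best)
E
```

```text
22.0 yaw 159.25 tz -0.029 tau7 -0.005 F [ 0.7 -0.7 -0.6] w 15.8 0.0 q7 29.8 p [542.1 449.3 200.2]
wrist 0.84 13849
[(0, np.float64(0.74)), (5, np.float64(0.74)), (10, np.float64(0.73)), (15, np.float64(0.73)), (20, np.float64(0.73)), (25, np.float64(0.74)), (30, np.float64(0.75)), (35, np.float64(0.77)), (40, np.float64(0.81)), (45, np.float64(0.84)), (50, np.float64(0.78)), (55, np.float64(0.71)), (60, np.float64(0.65)), (65, np.float64(0.57)), (70, np.float64(0.48)), (75, np.float64(0.36))]
side 0.81 1523
[(0, np.float64(0.06)), (5, np.float64(0.06)), (10, np.float64(0.07)), (15, np.float64(0.08)), (20, np.float64(0.09)), (25, np.float64(0.13)), (30, np.float64(0.18)), (35, np.float64(0.23)), (40, np.float64(0.48)), (45, np.float64(0.7)), (50, np.float64(0.57)), (55, np.float64(0.52)), (60, np.float64(0.51)), (65, np.float64(0.45)), (70, np.float64(0.39)), (75, np.float64(0.36))]
```

Both cameras put the lid at about 45°. The hand is clear and the arm is still, so I'm handing in.

```bash
python3 -c "
from cell import *
print(job_done())"
```

```text
the job is handed in; nothing more can be done
None
```

The job is handed in after about 22 s of robot time: both latches dropped, and the lid stands open at about 45° by both the wrist and side cameras, with the gripper clear; I did not re-check the bystanders at the end, and no verdict came back.

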